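# Set the ratchet stand level and lay a tube up for welding

### The arm

A 6-joint arm with a two-finger parallel gripper is mounted at the origin on the work surface. World frame = base frame: x ahead of the robot, y to its left, z up, the work surface at z = 0. Lengths are in m, angles in degrees, forces in N, time in s.
With the tool pointing down it reaches from about 0.25 to 0.725 m from the base axis. Payload 9.7 kg.
Tool frame: the origin (TCP) lies at the very end of the fingers, on their centre line; the grasp point (between the pads) lies 19 mm behind it; y points along the fingers, x is the direction in which the jaws open and shut, and the axes are right-handed (so a half turn about y gives the same grasp; the last joint's range is limited). The gripper opens to 85 mm and grips with 20 to 120 N. Pads are 22 mm wide; open, the fingers measure 114 mm over their backs; the gripper's body (76 mm by 85 mm) begins 54 mm behind the grasp point. The pads swing forward as they close: fully open they stand 13 mm farther back than shut.
Start: joints at [-72.021, 4.979, 10.078, 95.1, 0, 90], TCP at [0.17, -0.523, 0.21] pointing down, gripper open.
Joint ranges: [-179.16, 179.16], [-48.56, 103.87], [-65.8, 70.77], [-126.05, 130.52], [-82.76, 87.17], [-180, 180]. Speed limits (degrees/s): [127.2, 127.2, 147.25, 180, 180, 180].

### API

Orientations are given as [roll, pitch, yaw] about the fixed x, y, z axes, in that order (R = Rz(yaw) Ry(pitch) Rx(roll)).
In Python, from workcell import bot gives the robot as it stands.
- The arm moves only by the shell command python3 -m jog 'ROWS' [FORCE]. ROWS is JSON, a list of rows, each a list of 7 numbers: the closure, from 0 (fully open) to 1 (shut), then the shift along the world's x, y, z in units of 25 mm (1.0 is 25 mm), then the turn, a rotation vector about the world's x, y, z in units of 5 degrees (1.0 is 5 degrees). A call has 1 to 5 rows; each row is the pose to reach, as a shift and turn from the pose commanded when the call began; what a row does not reach only later rows make up. A row lasts 1/10 s, in which the tool goes at most 50 mm and 8.59 degrees, less where a joint would pass 70% of its speed; a pose out of reach is approached as far as the arm can. A call with a gripper value outside its range is refused whole. The fingers move at their own pace and stop on an object; FORCE is the grip in N (left out, the last holds). Time passes only in rows, so rows that repeat a pose let the fingers close. It gives the time, the measured TCP pose, the force and the opening at its end, in the units of the state.
- bot.get_obs(): the state, without advancing time (a new reading comes with each control period).
- bot.camera(name): name is "side" or "top" or "wrist"; returns (picture, depth): 384x512x3 uint8, red, green, blue; 384x512 float32, m along the optical axis (not along the pixel's ray), 0 where there is no reading.
- bot.camera_model(name): a dict with "fx", "fy", "cx", "cy" (pixels), "rvec" (rotation vector, rad) and "tvec" (3), from world to camera coordinates, as OpenCV has them; the wrist camera has in their place "tool_from_camera" (4x4, takes a point from camera to tool coordinates, whose origin is the TCP and whose axes are the tool frame's). Camera axes: x right, y down, z forward; pixel columns grow to the right and rows downward; lengths in m; the calibration is good to about 2 mm. A picture is of the moment at which its call begins: read the wrist's pose just before it. camera_model takes no time and is no camera call.
- bot.job_done(): hands the job in, once; it reports no verdict.
Trained networks look in the newest picture that a camera, given by its name, has taken for a name from the list of things; names that differ only in an ending like _2 or _b are one class to them, and where a whole thing is asked for, a point or a joint stands for the part that bears it (a point fixed in the world has none). Each returns a list of dicts, best first, with "conf" (0 to 1); they miss things now and then, are a little off and sometimes report something else, mostly with a low value. They report only what shows in the picture. A call takes as long as a camera call. They do not tell look-alikes from the thing itself.
- bot.regions_of(camera, label): "pixels" (384x512 bool, what is visible of it) and "point" ([row, column] in pixels, amid what is visible of it).
The state is a dict: "time": time; "q": joint angles; "qd": joint speeds; "joint_efforts": joint torques, N m; "ee_pos": TCP position; "tcp_rot": TCP orientation; "wrist_force": force on the tool from outside, world axes, zero at the start; "torque": the same for the moment, N m; "opening": finger opening in m.
Only numpy, scipy, OpenCV 4.12 (cv2) and the standard library are available. Lean on these libraries where they do the work, as an engineer would, in place of code of your own. Each camera call takes 0.05 s, during which the arm holds its last target. There are 200 camera calls.

### The job

Raise the ratchet stand, click by click, until its cradle is level with the cradle of the fixed rest, and let go so that it sits on its pawl. Then lay the longer of the two square steel tubes in both cradles, slid along until its end is against the rest's end plate; set it down, do not drop it. Leave the other loose things where they lie.

Things in the scene. Friction and masses are not known exactly. Their poses are not given: they have to be found in the camera images.
- rest: Fixed rest, bolted to the bench: grey base plate 110 x 90 x 10 mm, 40 mm square post, and on top a steel U cradle, its floor 185 mm above the bench, running along the rest's own y axis. Origin: centre of the underside on the bench; z up.
- rest_seat (a point): Middle of the floor of the rest's cradle. The cradle is 60 mm long (rest y -30 to +30 mm), 38 mm wide inside and 48 mm outside, with side walls 16 mm high; open at its -y end (towards the stand), closed at its +y end by an upright end plate 48 mm wide, 8 mm thick, rising 22 mm above the floor.
- end_plate (a point): Middle of the inner face of the rest's end plate (rest frame x 0, y +30 mm, 15 mm above the cradle floor); the tube's end face belongs against this face, which looks along the rest's -y.
- stand: Ratchet stand, bolted to the bench 180 to 205 mm from the rest along the rest's -y axis, same yaw as the rest: base plate 110 x 110 x 10 mm, upright grey channel 34 mm wide and 90 mm high, open on its +x side where the teeth and the pawl are. In it slides the column. Origin: centre of the underside; z up; y along the cradle.
- column (a joint): Height of the ratchet column over its lowest position (m, up). Six notches 14 mm apart: it rests at 0, 14, 28, 42, 56 or 70 mm (within 1 mm), starting in one of the three lowest. The pawl clicks into a notch 1 to 2 mm above that notch's rest; let go, it sinks onto the notch and stays. Level with the rest at 0.056. Column 0.5 kg; it takes 5 N to lift, some 13 N at a click.
- stand_seat (a point): Middle of the floor of the stand's cradle, the steel U head of the column, 129 mm above the bench when fully down, rising with the column. The cradle runs along the stand's y axis: 50 mm long (y), 38 mm wide inside, 48 mm wide outside (x), side walls 16 mm high above the floor, body 14 mm thick below the floor; both ends open. It can be gripped across its 48 mm from above; 25 mm clear below it.
- pawl_tail (a point): Top of the end of the pawl's release lever, a dark steel paddle 22 x 24 mm standing out on the stand's +x side, 95 mm from the column's axis, about 67 mm above the bench. Pressing it down 9 to 20 mm (4 N) frees the column, which then drops to the bottom. Needed only if a notch too many was taken.
- tube: The longer square steel tube, to be laid up: 260 mm long (its x axis), 30 x 30 mm, about 0.45 kg, dark steel, lying flat on the bench. Origin: under its centre, on its underside; z up. Either end may go against the end plate.
- tube_mid (a point): Centre of the longer tube, 15 mm above its underside.
- offcut: The shorter square steel tube, 150 mm long (its x axis), 30 x 30 mm, same steel, lying about 100 mm beside the longer one; to be left where it is. Origin: under its centre.
- hammer: Hammer lying on the bench beyond the work; bystander.
- brush: Brush lying on the bench to the right, near the robot; bystander.
- square: Flat steel triangular set-up square, 95 mm, 18 mm thick, lying on the bench to the right; bystander.
- tape: Black tape measure, 62 x 32 x 60 mm, standing on the bench to the right; bystander.
- clamp: Steel bar clamp lying on the bench, beyond to the right; bystander.
- spray: White plastic bottle, 70 mm across, 200 mm high, on the bench to the left; bystander.
- block: Steel block 60 x 40 x 40 mm on the bench to the left, near the tubes; bystander.
Things that resemble listed ones, but are neither listed nor needed, are in the scene too. What is shaped like the stand but brown or yellow is not meant. Leave any green look-alike of the rest alone.

How it is judged:
By the outcome, as a careful person would: the job done as asked, in the order asked, and still so for the second after the job is handed in, with the robot touching nothing.
It also fails if it takes over 53 s, if anything falls off the work surface, if the arm or the gripper's body presses on something with over 40 N, if the wrist force passes 120 N, or if a joint passes its speed limit or range.

## Working session

There is one attempt and no reset: what is moved stays moved. The work goes in short steps, Python scripts to look and compute and a shell command to move; the robot and the scene stay as the last step left them, time stands still between calls to the robot, and variables do not carry over. Pictures are saved under pics/ and viewed, about 8 in all and at most 12, crops included, and the job is handed in when it is done.

```bash
ls; mkdir -p pics; cat > h.py <<'E'
import numpy as np, cv2
from workcell import bot
from scipy.spatial.transform import Rotation as R
def cw(name):
    m=bot.camera_model(name)
    if 'rvec' in m:
        Rm=cv2.Rodrigues(np.array(m['rvec'],float))[0]; t=np.array(m['tvec'],float).ravel()
        T=np.eye(4);T[:3,:3]=Rm.T;T[:3,3]=-Rm.T@t
    else:
        o=bot.get_obs();T=np.eye(4);T[:3,:3]=R.from_euler('xyz',o['tcp_rot'],degrees=True).as_matrix();T[:3,3]=o['ee_pos'];T=T@np.array(m['tool_from_camera'])
    return m,T
def cloud(name):
    m,T=cw(name); pic,d=bot.camera(name)
    v,u=np.mgrid[:384,:512]
    P=np.stack([(u-m['cx'])/m['fx']*d,(v-m['cy'])/m['fy']*d,d],-1)@T[:3,:3].T+T[:3,3]
    P[d<=0]=np.nan
    return pic,P
def save(pic,f): cv2.imwrite('pics/'+f,cv2.cvtColor(pic,cv2.COLOR_RGB2BGR))
E
python3 - <<'E'
from h import *
out=[]
for n in ['top','side']:
    pic,P=cloud(n); out.append(pic); np.save(n+'P.npy',P)
    for l in ['rest','stand','tube','offcut','pawl_tail','stand_seat']:
        for r in bot.regions_of(n,l):
            if r['conf']<.2: continue
            M=r['pixels'];p=r['point'];Q=P[M];Q=Q[~np.isnan(Q[:,0])]
            print(n,l,round(r['conf'],2),np.round(p).astype(int),M.sum(),np.round(np.median(Q,0),3),'zmax',np.round(np.percentile(Q[:,2],98),3))
    save(pic,n+'.png')
o=bot.get_obs();print(o)
E
```

```text
pics
top rest 0.86 [279 172] 1111 [0.272 0.3   0.017] zmax 0.206
top stand 0.96 [174 304] 1083 [ 0.603 -0.125  0.014] zmax 0.174
top stand 0.93 [252 238] 1041 [0.348 0.086 0.014] zmax 0.146
top stand 0.57 [241 315] 1131 [ 0.376 -0.157  0.014] zmax 0.145
top tube 0.88 [208 155] 838 [0.496 0.359 0.03 ] zmax 0.035
top tube 0.73 [173 304] 1102 [ 0.603 -0.125  0.014] zmax 0.174
top offcut 0.72 [200 186] 407 [0.519 0.262 0.031] zmax 0.036
top pawl_tail 0.71 [204  92] 717 [0.501 0.54  0.131] zmax 0.202
top pawl_tail 0.44 [150 299] 85 [ 0.689 -0.12   0.068] zmax 0.073
top stand_seat 0.84 [167 308] 294 [ 0.61  -0.138  0.158] zmax 0.176
top stand_seat 0.8 [245 319] 283 [ 0.367 -0.163  0.13 ] zmax 0.148
top stand_seat 0.62 [257 240] 247 [0.34  0.084 0.13 ] zmax 0.148
top stand_seat 0.4 [191 249] 807 [0.542 0.053 0.104] zmax 0.208
side rest 0.92 [295 256] 1766 [0.255 0.327 0.042] zmax 0.205
side rest 0.7 [205 236] 1236 [0.541 0.075 0.075] zmax 0.203
side stand 0.93 [243 283] 1347 [0.332 0.102 0.032] zmax 0.142
side stand 0.73 [204 321] 1026 [ 0.362 -0.149  0.026] zmax 0.141
side stand 0.7 [179 2
[... 576 characters left out ...]
 [205 236] 1325 [0.544 0.074 0.063] zmax 0.203
{'time': 0.7, 'q': array([-7.20212514e+01,  4.98079417e+00,  1.00789702e+01,  9.50997439e+01,
       -1.75000149e-04,  9.00005256e+01]), 'qd': array([ 0.08116708, -0.0411229 , -0.0316401 ,  0.07765615,  0.0258654 ,
        0.01588488]), 'joint_efforts': array([-6.59634934e-04, -5.19958198e+01,  4.64790416e+01,  8.68939460e-04,
        5.82781558e-05,  1.08037108e-05]), 'ee_pos': array([ 0.16976478, -0.52314546,  0.20977274]), 'tcp_rot': array([-9.00001750e+01,  1.56785657e-03, -7.20217770e+01]), 'wrist_force': array([ 0.58527098, -0.15941372, -0.71288705]), 'torque': array([ 0.04234682, -0.02918537, -0.03832995]), 'opening': 0.08557154342422747}
```

```bash
python3 -c "
import cv2
a=cv2.imread('pics/top.png');cv2.imwrite('pics/top2.png',cv2.resize(a[110:330,60:360],(800,587),interpolation=cv2.INTER_CUBIC))"
```

```text
(no output)
```

View pics/top2.png

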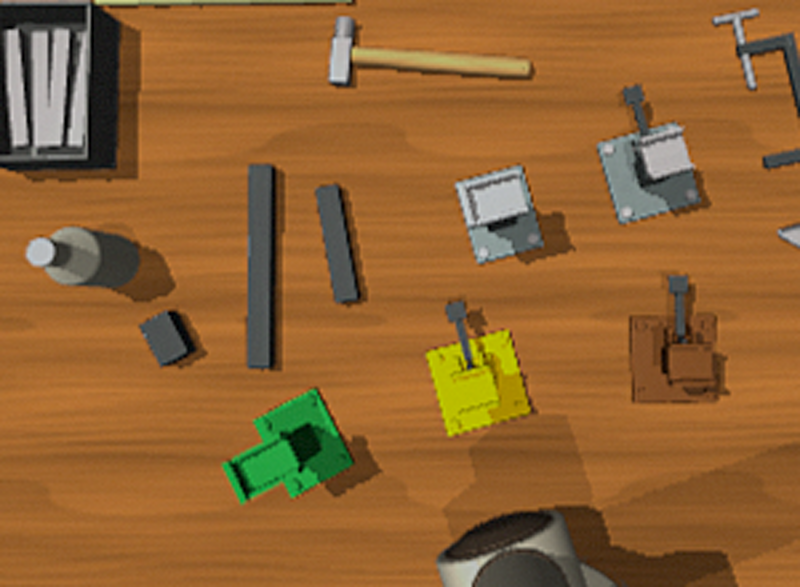

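```bash
python3 - <<'E'
import numpy as np,cv2
def rect(Q,n):
    (c,s,a)=cv2.minAreaRect((Q[:,:2]*1000).astype(np.float32)); print(n,len(Q),'c',np.round(c,1),'size',np.round(s,1),'ang',round(a,1),'z',np.round(np.percentile(Q[:,2],[5,50,95]),4))
for n in ['top','side']:
    P=np.load(n+'P.npy').reshape(-1,3);P=P[~np.isnan(P[:,0])]
    def box(x,y,r,z0,z1): return P[(np.hypot(P[:,0]-x,P[:,1]-y)<r)&(P[:,2]>z0)&(P[:,2]<z1)]
    rect(box(.61,-.138,.06,.15,.185),n+' stand head')
    rect(box(.61,-.138,.06,.15,.162),n+' stand floor')
    rect(box(.603,-.125,.1,.005,.016),n+' stand base')
    rect(box(.542,.06,.06,.178,.22),n+' rest head')
    rect(box(.542,.06,.06,.181,.19),n+' rest floor')
    rect(box(.542,.06,.1,.005,.016),n+' rest base')
    rect(box(.496,.359,.15,.022,.04)[lambda q=0:slice(None)] if 0 else box(.49,.365,.15,.022,.04),n+' tube')
    T=box(.49,.365,.15,.022,.036);T=T[np.abs(T[:,1]-.363)<.03];rect(T,n+' tube2')
    rect(box(.515,.266,.08,.022,.036),n+' offcut')
E
```

```text
top stand head 273 c [ 608.7 -138.7] size [48.7 50.7] ang 15.9 z [0.1543 0.1585 0.1747]
top stand floor 200 c [ 606.6 -139.2] size [43.7 50.1] ang 14.4 z [0.1538 0.1574 0.1606]
top stand base 668 c [ 609.7 -127.4] size [195.4 177.9] ang 57.5 z [0.0056 0.0099 0.0147]
top rest head 387 c [556.   60.1] size [48.2 67.8] ang 14.7 z [0.1835 0.1877 0.2076]
top rest floor 249 c [554.8  55.6] size [43.7 59.5] ang 15.3 z [0.183  0.1861 0.189 ]
top rest base 480 c [540.8  56.5] size [192.4 181. ] ang 22.2 z [0.0053 0.0098 0.0148]
top tube 1193 c [475.2 343.7] size [208.5 285.8] ang 58.4 z [0.026  0.0309 0.0366]
top tube2 703 c [493.8 361. ] size [258.4  31.3] ang 0.3 z [0.0262 0.0307 0.0343]
top offcut 392 c [519.9 262.4] size [125.  116.6] ang 53.0 z [0.026  0.0307 0.0343]
side stand head 147 c [ 606.3 -135. ] size [51.1 61.7] ang 14.7 z [0.1514 0.1568 0.1715]
side stand floor 99 c [ 602.9 -133.9] size [50.1 60.9] ang 4.7 z [0.1513 0.1551 0.1608]
side stand base 329 c [ 605.4 -133.6] size [111.2 117.8] ang 15.4 z [0.0056 0.0086 0.0137]
side rest head 263 c [552.9  59.1] size [51.8 79.6] ang 14.8 z [0.1801 0.1914 0.2054]
side rest floor 99 c [551.9  61.6] size [48.2 75. ] ang 11.5 z [0.1814 0.1845 0.189 ]
side rest base 352 c [554.1  60. ] size [110.1  95.6] ang 15.2 z [0.0056 0.009  0.0132]
side tube 1204 c [473.1 346.6] size [206.1 284.4] ang 59.2 z [0.0241 0.0284 0.0377]
side tube2 720 c [491.  365.6] size [264.7  33.4] ang 0.2 z [0.024  0.0281 0.0317]
side offcut 365 c [516.2 266.8] size [149.9  35.6] ang 10.3 z [0.0239 0.028  0.0313]
```

The picture shows the grey rest at crop (500,215), which is world (0.556,0.057), and the grey stand at (650,170), world (0.608,-0.138). The long tube is at (260,265), world (0.493,0.363). The stand look-alikes are yellow (475,385) and brown (690,360), and the rest look-alike is green (290,460). By colour, size, a spacing of about 201 mm and a shared yaw of about 15°, the grey pair is the one meant. The stand floor at about 0.157 means it sits in the 28 mm notch. I'm moving there now and will confirm up close.

```bash
python3 -m jog '[[0.3,1.5,1.5,2,1.7,0,0],[0.3,3,3,2.5,0,0,3.4],[0.3,4.5,4.2,2.5,0,0,5.1],[0.3,5.8,5.2,2.5,0,0,6.8],[0.3,7,6.2,2.5,0,0,8.5]]' 60
```

```text
time: 1.2
ee_pos: [0.3406, -0.3715, 0.2727]
tcp_rot: [-89.7, 0.4, -38.3]
wrist_force: [0.3, -1.4, -0.3]
opening: 0.0598
```

```bash
python3 -m jog '[[0.3,1.5,1.5,0,0,0,1.7],[0.3,3,3,0,0,0,3.4],[0.3,4.5,4.4,0,0,0,5.1],[0.3,6,5.6,0,0,0,6.8],[0.3,7.2,6.6,0,0,0,8.2]]'; python3 -m jog '[[0.3,1.3,1.2,0,0,0,0.4],[0.3,2.4,2.2,0,0,0,0.8],[0.3,3,2.7,0,0,0,0.8],[0.3,3,2.7,0,0,0,0.8]]'
cat > look.py <<'E'
import sys
from h import *
pic,P=cloud('wrist'); np.save('wP.npy',P); save(pic,sys.argv[1]); o=bot.get_obs()
print(np.round(o['ee_pos'],4),np.round(o['tcp_rot'],2))
def rect(Q,n):
    if len(Q)<20: print(n,len(Q));return
    (c,s,a)=cv2.minAreaRect((Q[:,:2]*1000).astype(np.float32)); print(n,len(Q),'c',np.round(c,1),'size',np.round(s,1),'ang',round(a,1),'z',np.round(np.percentile(Q[:,2],[5,50,95]),4))
P=P.reshape(-1,3);P=P[~np.isnan(P[:,0])]
def box(x,y,r,z0,z1): return P[(np.hypot(P[:,0]-x,P[:,1]-y)<r)&(P[:,2]>z0)&(P[:,2]<z1)]
for n,b in dict(standtop=(.608,-.138,.045,.166,.225),standhead=(.608,-.138,.045,.12,.225),standfloor=(.608,-.138,.016,.12,.21),resthead=(.556,.058,.055,.18,.22),restfloor=(.556,.058,.016,.17,.2)).items(): rect(box(*b),n)
E
python3 look.py w1.png
```

```text
time: 1.7
ee_pos: [0.5208, -0.2058, 0.2723]
tcp_rot: [-89.7, 0.4, 2.8]
wrist_force: [-0.6, -0.9, 0.1]
opening: 0.0598
time: 2.1
ee_pos: [0.5958, -0.1383, 0.2709]
tcp_rot: [-89.6, 0.5, 6.6]
wrist_force: [0.3, -1.6, -0.0]
opening: 0.0599
[ 0.5948 -0.1394  0.2714] [-89.66   0.52   6.49]
standtop 598 c [ 606.4 -136.2] size [48.1 50. ] ang 15.2 z [0.17   0.1726 0.1736]
standhead 2649 c [ 606.5 -136.5] size [48.1 50.8] ang 15.0 z [0.1552 0.1568 0.1731]
standfloor 778 c [ 607.8 -138. ] size [31.  31.3] ang 8.5 z [0.1556 0.1566 0.1577]
resthead 0
restfloor 0
```

View pics/w1.png

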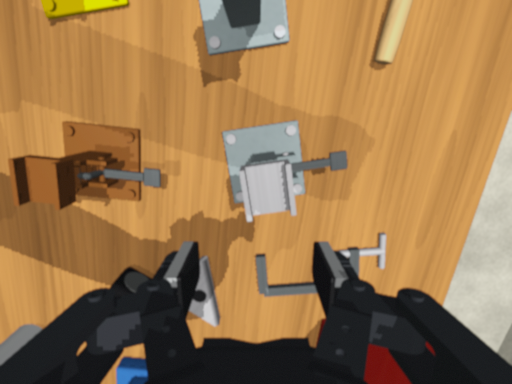

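Wrist view: the grey stand's cradle is at pixel (268,190) with the pawl lever at (340,160) on its +x side, and its brown look-alike is at (100,175). The head measures 48 x 50 mm, centred at (0.6065,-0.1364) with yaw 15.0°, and its floor is at 0.1567.

```bash
python3 -m jog '[[0.1,0.3,0.1,-1,0,0,1],[0.1,0.47,0.12,-2,0,0,1.7],[0.1,0.47,0.12,-2.7,0,0,1.7],[0.1,0.47,0.12,-2.7,0,0,1.7],[0.1,0.47,0.12,-2.7,0,0,1.7]]'
python3 - <<'E'
from h import *
o=bot.get_obs();Rc=R.from_euler('xyz',o['tcp_rot'],degrees=True);Rt=R.from_euler('xyz',[-90,0,15],degrees=True)
print((Rt*Rc.inv()).as_rotvec(degrees=True)/5,(np.array([.6065,-.1364,.142])-o['ee_pos'])/.025,o['q'],o['opening'])
E
```

```text
time: 2.65
ee_pos: [0.6053, -0.1379, 0.2056]
tcp_rot: [-89.7, 0.4, 14.8]
wrist_force: [-0.6, -1.0, 0.3]
opening: 0.0768
[-0.03643006 -0.10210782  0.03699761] [ 0.0480251   0.0613497  -2.54317006] [-1.28691369e+01  1.56264798e+01  2.18116951e+01  9.67233960e+01
  6.47329875e-02  6.23155485e+01] 0.07677237968246983
```

```bash
python3 -m jog '[[0.1,0.05,0.06,-0.8,-0.04,-0.1,0.04],[0.1,0.05,0.06,-1.6,-0.04,-0.1,0.04],[0.1,0.05,0.06,-2.2,-0.04,-0.1,0.04],[0.1,0.05,0.06,-2.54,-0.04,-0.1,0.04],[0.1,0.05,0.06,-2.54,-0.04,-0.1,0.04]]' && python3 -m jog '[[0.5,0,0,0,0,0,0],[0.7,0,0,0,0,0,0],[0.7,0,0,0,0,0,0],[0.7,0,0,0,0,0,0],[0.7,0,0,0,0,0,0]]' 60
```

```text
time: 3.15
ee_pos: [0.607, -0.136, 0.1413]
tcp_rot: [-90.0, 0.0, 15.1]
wrist_force: [0.1, 0.6, 0.7]
opening: 0.0768
time: 3.65
ee_pos: [0.6063, -0.1363, 0.1433]
tcp_rot: [-90.1, 0.1, 15.1]
wrist_force: [-9.5, -1.5, 9.1]
opening: 0.0458
```

```bash
python3 -m jog '[[0.7,0,0,0.15,0,0,0],[0.7,0,0,0.3,0,0,0],[0.7,0,0,0.45,0,0,0],[0.7,0,0,0.6,0,0,0],[0.7,0,0,0.72,0,0,0]]' 80; python3 -m jog '[[0.7,0,0,0.1,0,0,0],[0.7,0,0,0.25,0,0,0],[0.7,0,0,0.4,0,0,0],[0.7,0,0,0.55,0,0,0],[0.7,0,0,0.55,0,0,0]]'; python3 look.py w2.png
```

```text
time: 4.15
ee_pos: [0.6062, -0.1363, 0.1578]
tcp_rot: [-90.0, 0.2, 15.0]
wrist_force: [-4.5, -3.7, -8.1]
opening: 0.0449
time: 4.65
ee_pos: [0.6062, -0.1363, 0.1728]
tcp_rot: [-90.0, 0.2, 15.0]
wrist_force: [-6.8, -3.0, -3.8]
opening: 0.0448
[ 0.6062 -0.1363  0.1729] [-90.01   0.17  15.05]
standtop 9902 c [ 606.7 -136.7] size [72.5 51.6] ang 15.5 z [0.1829 0.1862 0.2197]
standhead 9973 c [ 606.7 -136.7] size [72.5 51.6] ang 15.5 z [0.1815 0.1861 0.2197]
standfloor 2231 c [ 608.1 -138. ] size [31.7 31.7] ang 39.2 z [0.1845 0.1856 0.1866]
resthead 0
restfloor 0
```

```bash
python3 -m jog '[[0.7,0,0,0.1,0,0,0],[0.7,0,0,0.2,0,0,0],[0.7,0,0,0.2,0,0,0]]'; python3 -m jog '[[0.7,0,0,-0.05,0,0,0],[0.7,0,0,-0.1,0,0,0],[0.7,0,0,-0.15,0,0,0],[0.7,0,0,-0.2,0,0,0],[0.7,0,0,-0.2,0,0,0]]';python3 look.py w3.png
```

```text
time: 5.0
ee_pos: [0.6062, -0.1363, 0.1781]
tcp_rot: [-90.0, 0.2, 15.1]
wrist_force: [-7.4, -3.9, -5.1]
opening: 0.0449
time: 5.5
ee_pos: [0.6062, -0.1363, 0.1726]
tcp_rot: [-90.0, 0.2, 15.1]
wrist_force: [-5.5, -4.2, -5.8]
opening: 0.0449
[ 0.6062 -0.1363  0.1727] [-90.01   0.18  15.05]
standtop 9922 c [ 606.7 -136.6] size [72.6 51.2] ang 14.9 z [0.1828 0.186  0.2199]
standhead 9994 c [ 606.7 -136.6] size [72.6 51.2] ang 14.9 z [0.1812 0.1859 0.2199]
standfloor 2231 c [ 608. -138.] size [31.8 31.6] ang 57.4 z [0.1843 0.1854 0.1863]
resthead 0
restfloor 0
```

```bash
python3 -m jog '[[0.7,0,0,-0.03,0,0,0],[0.7,0,0,-0.06,0,0,0],[0.7,0,0,-0.06,0,0,0]]'; python3 -m jog '[[0.1,0,0,0,0,0,0],[0.1,0,0,0,0,0,0],[0.1,0,0,0,0,0,0],[0.1,0,0,0,0,0,0]]';python3 -m jog '[[0.1,0,0,0.8,0,0,0],[0.1,0,0,2,0,0,0],[0.1,0,0,3,0,0,0],[0.1,0,0,4,0,0,0],[0.1,0,0,4,0,0,0]]';python3 look.py w4.png
```

```text
time: 5.85
ee_pos: [0.6063, -0.1363, 0.1719]
tcp_rot: [-90.0, 0.1, 15.1]
wrist_force: [-7.1, -3.2, -1.0]
opening: 0.0447
time: 6.25
ee_pos: [0.6076, -0.1356, 0.1719]
tcp_rot: [-90.0, -0.0, 15.1]
wrist_force: [-0.2, -0.2, -0.5]
opening: 0.0771
time: 6.75
ee_pos: [0.6081, -0.1358, 0.2753]
tcp_rot: [-90.1, -0.3, 15.1]
wrist_force: [1.4, -0.2, 0.1]
opening: 0.0768
[ 0.608  -0.1358  0.2732] [-90.09  -0.15  15.09]
standtop 3132 c [ 606.5 -136.5] size [48.1 50.9] ang 14.8 z [0.1832 0.1849 0.2011]
standhead 3132 c [ 606.5 -136.5] size [48.1 50.9] ang 14.8 z [0.1832 0.1849 0.2011]
standfloor 910 c [ 607.9 -137.8] size [31.4 31.5] ang 16.0 z [0.1835 0.1846 0.1856]
resthead 0
restfloor 0
```

View pics/w4.png

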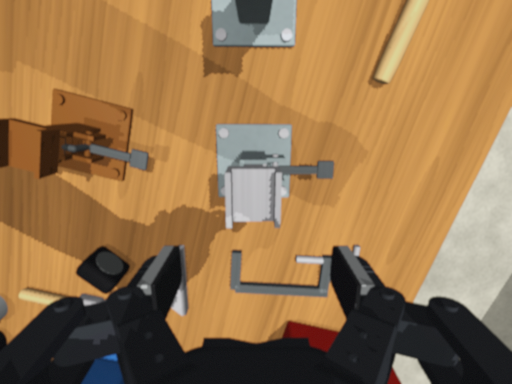

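The stand's cradle at pixel (253,195) is resting on its pawl, with its floor at 0.1846. Next I'll look at the rest on the way to the tube.

```bash
python3 -m jog '[[0.3,-0.5,1.8,1,0,0,0],[0.3,-1,3.6,1.3,0,0,0],[0.3,-1.5,5.2,1.3,0,0,0],[0.3,-1.9,6,1.3,0,0,0],[0.3,-1.9,6,1.3,0,0,0]]'; python3 look.py w5.png
python3 - <<'E'
from h import *
P=np.load('wP.npy').reshape(-1,3);P=P[~np.isnan(P[:,0])]
a=np.radians(15);ex=np.array([np.cos(a),np.sin(a)]);ey=np.array([-ex[1],ex[0]])
D=P[:,:2]-np.array([.556,.058]);l=np.c_[D@ex,D@ey,P[:,2]]*1000
def q(m,n): print(n,m.sum(),np.round(np.percentile(l[m],[2,50,98],axis=0),1).tolist())
near=(abs(l[:,0])<35)&(abs(l[:,1])<50)
q(near&(l[:,2]>204),'plate top'); q(near&(l[:,2]>197)&(l[:,2]<203.5),'walls'); q(near&(l[:,2]>180)&(l[:,2]<189),'floor')
q(near&(l[:,2]>197)&(l[:,2]<203.5)&(l[:,0]<0),'wall-'); q(near&(l[:,2]>197)&(l[:,2]<203.5)&(l[:,0]>0),'wall+')
E
```

```text
time: 7.3
ee_pos: [0.5587, 0.0168, 0.3035]
tcp_rot: [-90.0, 0.0, 15.3]
wrist_force: [0.0, -0.1, 0.4]
opening: 0.0599
[0.5593 0.0154 0.3033] [-9.000e+01  5.000e-02  1.522e+01]
standtop 1852 c [ 606.3 -135.8] size [48.1 51.5] ang 15.0 z [0.1743 0.1845 0.2007]
standhead 2106 c [ 606.3 -135.8] size [48.1 51.5] ang 15.0 z [0.1335 0.1843 0.2006]
standfloor 674 c [ 607.7 -137.8] size [30.6 31.5] ang 16.0 z [0.1249 0.1841 0.1854]
resthead 3849 c [553.7  62.2] size [48.2 67.8] ang 14.9 z [0.1838 0.1854 0.2071]
restfloor 859 c [556.2  57.7] size [31.2 31. ] ang 15.0 z [0.1837 0.1848 0.186 ]
plate top 15755 [[-33.6, -42.6, 207.0], [2.7, -26.1, 405.4], [33.5, 34.2, 420.2]]
walls 764 [[-25.1, -27.6, 199.1], [17.7, 2.7, 200.9], [22.6, 29.9, 202.2]]
floor 2487 [[-20.1, -27.8, 183.4], [-1.2, 1.9, 184.8], [17.3, 29.7, 186.6]]
wall- 377 [[-25.2, -27.3, 199.6], [-22.6, 3.5, 200.8], [-20.3, 29.9, 202.2]]
wall+ 387 [[17.7, -27.9, 198.3], [20.1, 1.8, 200.9], [22.7, 29.3, 202.2]]
```

```bash
python3 -m jog '[[0.3,-0.3,1.6,0,0,0,1.7],[0.3,-0.6,3.3,0,0,0,3.4],[0.3,-0.9,5,0,0,0,5.1],[0.3,-1.2,6.7,0,0,0,6.8],[0.3,-1.5,8.4,0,0,0,8.5]]';python3 -m jog '[[0.3,-0.2,1.6,-0.5,0,0,1.7],[0.3,-0.4,3.2,-1,0,0,3.4],[0.3,-0.6,4.5,-1.5,0,0,5.1],[0.3,-0.8,5.2,-2,0,0,6.5],[0.3,-0.8,5.3,-2,0,0,6.5]]'
cat > tube.py <<'E'
from h import *
import sys
pic,P=cloud('wrist');save(pic,sys.argv[1]);o=bot.get_obs();P=P.reshape(-1,3)
print(np.round(o['ee_pos'],4),np.round(o['tcp_rot'],2))
T=P[(P[:,2]>.024)&(P[:,2]<.036)&(abs(P[:,1]-.363)<.035)]
(c,s,a)=cv2.minAreaRect((T[:,:2]*1000).astype(np.float32));print(len(T),c,s,a,np.percentile(T[:,2],[5,50,95]),T.min(0),T.max(0))
E
python3 tube.py w6.png
```

```text
time: 7.85
ee_pos: [0.5225, 0.2249, 0.3029]
tcp_rot: [-90.0, 0.1, 57.9]
wrist_force: [0.5, -0.8, 0.3]
opening: 0.0597
time: 8.35
ee_pos: [0.5019, 0.3576, 0.2504]
tcp_rot: [-89.8, 0.2, 90.3]
wrist_force: [0.9, -0.3, -0.7]
opening: 0.0596
[0.5023 0.3569 0.2518] [-89.86   0.14  90.03]
4369 (490.878173828125, 364.60772705078125) (259.2857971191406, 30.0465087890625) 0.3111225962638855 [0.02835575 0.02978681 0.03109174] [0.36118877 0.34905515 0.02570975] [0.62047247 0.37983715 0.03279016]
```

View pics/w6.png

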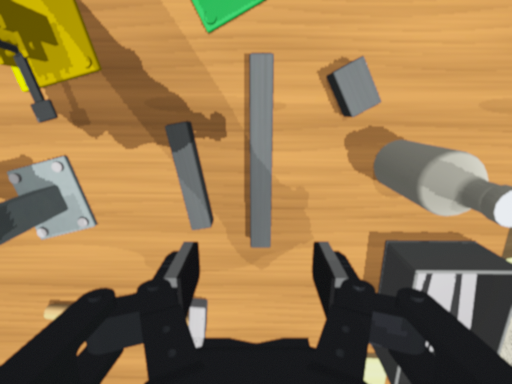

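The long tube is at pixel (261,150), 259 x 30 mm, centred at (0.4909,0.3646). The offcut is at (190,175), and the block and bottle are clear to the right. I'm descending.

```bash
python3 -m jog '[[0.25,-0.2,0.15,-1.8,0,0,0.06],[0.25,-0.46,0.31,-3.6,0,0,0.06],[0.25,-0.46,0.31,-5.4,0,0,0.06],[0.25,-0.46,0.31,-7,0,0,0.06],[0.25,-0.46,0.31,-8,0,0,0.06]]';python3 -m jog '[[0.25,0,0,-0.5,0,0,0],[0.25,0,0,-1,0,0,0],[0.25,0,0,-1.5,0,0,0],[0.25,0,0,-1.7,0,0,0],[0.25,0,0,-1.7,0,0,0]]'
```

```text
time: 8.9
ee_pos: [0.4908, 0.3622, 0.0511]
tcp_rot: [-89.9, 0.1, 90.1]
wrist_force: [0.8, 0.8, 0.0]
opening: 0.0638
time: 9.4
ee_pos: [0.4908, 0.3644, 0.0112]
tcp_rot: [-90.0, 0.0, 90.4]
wrist_force: [-0.2, -0.2, 0.4]
opening: 0.064
```

```bash
python3 -m jog '[[0.25,0,0,-0.15,0,0,0],[0.25,0,0,-0.28,0,0,0],[0.25,0,0,-0.28,0,0,0]]';python3 -m jog '[[0.9,0,0,0,0,0,0],[0.9,0,0,0,0,0,0],[0.9,0,0,0,0,0,0],[0.9,0,0,0,0,0,0],[0.9,0,0,0,0,0,0]]' 70;python3 -m jog '[[0.9,0,0,0.1,0,0,0],[0.9,0,0,0.4,0,0,0],[0.9,0,0,1,0,0,0],[0.9,0,0,1.5,0,0,0],[0.9,0,0,2,0,0,0]]'
```

```text
time: 9.7
ee_pos: [0.4906, 0.3646, 0.0042]
tcp_rot: [-90.0, 0.0, 90.4]
wrist_force: [-0.6, -0.2, -0.3]
opening: 0.0639
time: 10.2
ee_pos: [0.4909, 0.3644, 0.0052]
tcp_rot: [-90.0, 0.0, 90.4]
wrist_force: [-2.0, -2.8, 5.8]
opening: 0.0265
time: 10.7
ee_pos: [0.491, 0.3648, 0.0561]
tcp_rot: [-90.0, -0.0, 90.4]
wrist_force: [-0.1, 0.2, -5.5]
opening: 0.0261
```

```bash
python3 -m jog '[[0.9,0,0,1.6,0,0,0],[0.9,0,0,3.2,0,0,0],[0.9,0,0,5,0,0,0],[0.9,0,-0.5,7,0,0,-1],[0.9,0.2,-1,9,0,0,-2.5]]';python3 -m jog '[[0.9,0.4,-1.5,0.4,0,0,-1.5],[0.9,0.8,-3,0.4,0,0,-3],[0.9,1.2,-4.5,0.4,0,0,-4.5],[0.9,1.6,-6,0.4,0,0,-6],[0.9,1.9,-7.5,0.4,0,0,-7.5]]';python3 -m jog '[[0.9,0.4,-1.5,0,0,0,-1.3],[0.9,0.8,-3,0,0,0,-2.6],[0.9,1.2,-4.5,0,0,0,-3.8],[0.9,1.5,-6,0,0,0,-4.7],[0.9,1.6,-7.2,0,0,0,-5.1]]'
python3 - <<'E'
from h import *
bot.camera('side')
o=bot.get_obs();Rc=R.from_euler('xyz',o['tcp_rot'],degrees=True);Rt=R.from_euler('xyz',[-90,0,14.9],degrees=True)
print((Rt*Rc.inv()).as_rotvec(degrees=True)/5,(np.array([.5835,-.0499,.25])-o['ee_pos'])/.025,o['q'],o['opening'])
E
```

```text
time: 11.2
ee_pos: [0.4946, 0.34, 0.2793]
tcp_rot: [-90.0, -0.0, 77.7]
wrist_force: [1.7, 1.2, -4.5]
opening: 0.0267
time: 11.7
ee_pos: [0.5431, 0.1513, 0.2872]
tcp_rot: [-90.0, -0.0, 40.1]
wrist_force: [0.0, -0.7, -5.0]
opening: 0.0264
time: 12.2
ee_pos: [0.5831, -0.0293, 0.287]
tcp_rot: [-90.0, -0.0, 14.7]
wrist_force: [1.2, 0.7, -5.5]
opening: 0.0267
[0.0306771  0.00175269 0.08546759] [ 0.01436334 -0.67675724 -1.47314415] [ -3.15691647  12.60106209  27.42654625 104.8088564   -0.15273281
  72.37039958] 0.026402933280569477
```

```bash
python3 -m jog '[[0.9,0.01,-0.4,-0.6,0.03,0,0.09],[0.9,0.01,-0.68,-1.3,0.03,0,0.09],[0.9,0.01,-0.68,-1.45,0.03,0,0.09],[0.9,0.01,-0.68,-1.45,0.03,0,0.09]]'
cat > held.py <<'E'
from h import *
import sys
a=np.radians(14.9);ex=np.array([np.cos(a),np.sin(a)]);ey=np.array([-ex[1],ex[0]])
pic,P=cloud('wrist');save(pic,sys.argv[1]);o=bot.get_obs();tz=o['ee_pos'][2]-.0045+.03
print(np.round(o['ee_pos'],4),np.round(o['tcp_rot'],2),o['wrist_force'].round(1),'tcp in rest frame',((np.array(o['ee_pos'])[:2]-[.5547,.0583])@np.c_[ex,ey]*1000).round(1))
P=P.reshape(-1,3);P=P[~np.isnan(P[:,0])]
D=P[:,:2]-np.array([.5547,.0583]);l=np.c_[D@ex,D@ey,P[:,2]]*1000
m=(abs(l[:,0])<24)&(l[:,1]>-70)&(l[:,1]<45)&(abs(l[:,2]-tz*1000)<6)
T=l[m];print(m.sum(),'expect top',tz*1000)
if m.sum()>20:
    print(np.percentile(T,[1,50,99],axis=0).round(1).tolist())
    for y0 in range(-70,40,20):
        k=T[(T[:,1]>y0)&(T[:,1]<y0+20)]
        if len(k)>20: print(y0,np.percentile(k[:,0],[1,99]).round(1),np.median(k[:,2]).round(1))
E
python3 held.py w7.png
```

```text
time: 12.65
ee_pos: [0.5828, -0.044, 0.2502]
tcp_rot: [-89.8, 0.0, 15.3]
wrist_force: [0.3, 0.3, -5.3]
opening: 0.0261
[ 0.5831 -0.0437  0.2509] [-8.986e+01 -4.000e-02  1.535e+01] [-0.4 -0.6 -5.9] tcp in rest frame [   1.2 -105.9]
12384 expect top 276.39703873600473
[[-14.1, -69.0, 272.9], [0.5, -23.0, 275.1], [15.1, 12.1, 276.7]]
-70 [-13.8  15.4] 274.9
-50 [-14.   15.2] 275.0
-30 [-14.1  15. ] 275.1
-10 [-14.2  14.9] 275.2
10 [-14.5  15.2] 275.1
```

View pics/w7.png

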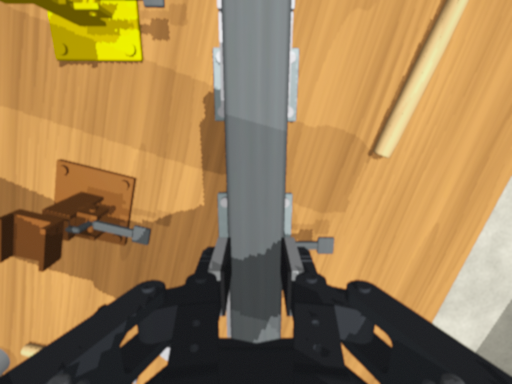

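The tube covers both cradles and is centred and aligned: pixel x 225–290, with the rest walls at 218 and 297. I'm backing off 4 mm and lowering to about 3 mm above the floors.

```bash
python3 -m jog '[[0.9,0,-0.16,-0.5,-0.02,0,-0.08],[0.9,0,-0.16,-1,-0.02,0,-0.08],[0.9,0,-0.16,-1.6,-0.02,0,-0.08],[0.9,0,-0.16,-2,-0.02,0,-0.08],[0.9,0,-0.16,-2.25,-0.02,0,-0.08]]';python3 -m jog '[[0.9,0,0,0,0,0,0],[0.9,0,0,0,0,0,0]]'; python3 held.py w8.png
```

```text
time: 13.2
ee_pos: [0.5832, -0.0477, 0.1937]
tcp_rot: [-90.0, 0.0, 15.0]
wrist_force: [-0.3, 0.1, -5.9]
opening: 0.0265
time: 13.4
ee_pos: [0.5833, -0.0481, 0.1944]
tcp_rot: [-90.0, -0.0, 14.9]
wrist_force: [-1.6, -0.1, -5.4]
opening: 0.0264
[ 0.5834 -0.0481  0.1946] [-8.997e+01 -4.000e-02  1.494e+01] [-0.4  0.1 -6. ] tcp in rest frame [   0.4 -110.2]
11901 expect top 220.08301209190316
[[-14.1, -69.0, 217.0], [0.6, -25.4, 219.1], [15.1, 8.1, 220.7]]
-70 [-14.2  15. ] 219.0
-50 [-14.1  15. ] 219.0
-30 [-14.1  15.2] 219.1
-10 [-14.2  15.1] 219.1
```

```bash
python3 -m jog '[[0.9,0,0,-0.05,0,0,0],[0.9,0,0,-0.1,0,0,0],[0.9,-0.02,0.08,-0.1,0,0,0],[0.9,-0.04,0.16,-0.1,0,0,0],[0.9,-0.06,0.23,-0.1,0,0,0]]';python3 -m jog '[[0.9,-0.01,0.04,0,0,0,0],[0.9,-0.02,0.08,0,0,0,0],[0.9,-0.02,0.08,0,0,0,0]]';python3 -m jog '[[0.9,-0.01,0.03,0,0,0,0],[0.9,-0.015,0.06,0,0,0,0],[0.9,-0.015,0.06,0,0,0,0]]'
```

```text
time: 13.95
ee_pos: [0.5816, -0.0422, 0.1913]
tcp_rot: [-90.0, 0.0, 14.9]
wrist_force: [0.5, -1.1, -6.0]
opening: 0.0263
time: 14.25
ee_pos: [0.5811, -0.0403, 0.1912]
tcp_rot: [-90.0, 0.0, 14.9]
wrist_force: [-0.0, -0.2, -5.8]
opening: 0.0267
time: 14.55
ee_pos: [0.5808, -0.039, 0.1912]
tcp_rot: [-90.0, 0.0, 14.9]
wrist_force: [-0.4, 0.1, -5.2]
opening: 0.0267
```

```bash
for i in 1 2 3; do python3 -m jog '[[0.9,-0.01,0.04,0,0,0,0],[0.9,-0.01,0.04,0,0,0,0]]'|grep -E 'ee_pos|force'; done
```

```text
ee_pos: [0.5808, -0.0389, 0.1914]
wrist_force: [1.2, -6.4, -5.5]
ee_pos: [0.5809, -0.0389, 0.1916]
wrist_force: [2.2, -10.9, -4.6]
ee_pos: [0.5809, -0.0388, 0.1918]
wrist_force: [3.0, -15.6, -3.8]
```

Contact is within 1 mm of the predicted spot. I'm easing the push, then lowering.

```bash
python3 -m jog '[[0.9,0.02,-0.08,0,0,0,0],[0.9,0.02,-0.08,0,0,0,0]]';for i in 1 2 3; do python3 -m jog '[[0.9,0,0,-0.02,0,0,0],[0.9,0,0,-0.02,0,0,0]]'|grep -E 'ee_pos|force'; done
```

```text
time: 15.35
ee_pos: [0.5808, -0.0389, 0.1913]
tcp_rot: [-90.0, 0.0, 14.9]
wrist_force: [2.8, -6.3, -4.7]
opening: 0.0266
ee_pos: [0.5809, -0.039, 0.191]
wrist_force: [1.1, -7.6, -3.1]
ee_pos: [0.5809, -0.039, 0.1907]
wrist_force: [2.0, -6.7, -3.4]
ee_pos: [0.581, -0.039, 0.1906]
wrist_force: [0.5, -7.8, -0.9]
```

```bash
for i in 1 2 3; do python3 -m jog '[[0.9,0,0,-0.02,0,0,0],[0.9,0,0,-0.02,0,0,0]]'|grep -E 'ee_pos|force'; done
```

```text
ee_pos: [0.581, -0.039, 0.1905]
wrist_force: [0.0, -6.8, 1.5]
ee_pos: [0.5811, -0.0389, 0.1901]
wrist_force: [1.3, -7.0, 2.3]
ee_pos: [0.5811, -0.039, 0.1901]
wrist_force: [0.4, -6.7, 4.7]
```

Seated: the upward force shows the weight is carried. Releasing and retreating straight up.

```bash
python3 -m jog '[[0.5,0,0,0,0,0,0],[0.4,0,0,0,0,0,0],[0.3,0,0,0,0,0,0],[0.3,0,0,0,0,0,0]]';python3 -m jog '[[0.3,0,0,0.3,0,0,0],[0.3,0,0,1,0,0,0],[0.3,0,0,2,0,0,0],[0.3,0,0,3,0,0,0],[0.3,0,0,4,0,0,0]]';python3 -m jog '[[0.3,0,-1,0.5,0,0,0],[0.3,0,-2,1,0,0,0],[0.3,0,-3,1,0,0,0],[0.3,0,-3,1,0,0,0],[0.3,0,-3,1,0,0,0]]'
python3 - <<'E'
from h import *
a=np.radians(14.9);ex=np.array([np.cos(a),np.sin(a)]);ey=np.array([-ex[1],ex[0]])
pic,P=cloud('wrist');save(pic,'w9.png')
P=P.reshape(-1,3);P=P[~np.isnan(P[:,0])]
D=P[:,:2]-np.array([.5547,.0583]);l=np.c_[D@ex,D@ey,P[:,2]]*1000
T=l[(abs(l[:,0])<20)&(l[:,2]>210)&(l[:,2]<222)&(l[:,1]<60)]
print(np.percentile(T,[.5,50,99.5],axis=0).round(1).tolist())
for y0 in range(-240,60,10):
    k=T[(T[:,1]>y0)&(T[:,1]<y0+10)]
    if len(k)>20: print(y0,len(k),np.percentile(k[:,0],[1,99]).round(1),np.median(k[:,2]).round(1))
pl=l[(abs(l[:,0])<24)&(l[:,1]>20)&(l[:,1]<45)&(l[:,2]>203)&(l[:,2]<210)]
print('plate',len(pl),np.percentile(pl,[1,50,99],axis=0).round(1).tolist() if len(pl) else '')
s,_=bot.camera('side');t,_=bot.camera('top')
im=np.hstack([cv2.resize(pic[:,100:400],(390,500)),cv2.resize(s[120:260,190:350],(400,350)).copy() if 0 else cv2.resize(s[130:250,200:296],(400,500))])
save(im,'fin.png')
E
```

```text
time: 16.95
ee_pos: [0.5806, -0.0377, 0.1883]
tcp_rot: [-89.9, 0.0, 15.0]
wrist_force: [-0.2, 0.6, 0.2]
opening: 0.0602
time: 17.45
ee_pos: [0.5804, -0.0378, 0.2897]
tcp_rot: [-90.0, -0.0, 14.9]
wrist_force: [-0.1, 0.6, -0.2]
opening: 0.0602
time: 17.95
ee_pos: [0.5805, -0.1131, 0.3134]
tcp_rot: [-89.9, 0.0, 14.9]
wrist_force: [0.5, -0.1, -0.3]
opening: 0.0595
[[-14.1, -226.6, 212.1], [0.6, -101.7, 214.7], [15.5, -15.3, 216.6]]
-230 218 [-13.5  15.3] 214.3
-220 283 [-13.5  15.3] 214.5
-210 271 [-13.6  14.9] 214.5
-200 304 [-13.6  15.5] 214.6
-190 307 [-13.7  15.2] 214.5
-180 311 [-13.7  14.7] 214.6
-170 328 [-13.8  15.4] 214.5
-160 338 [-13.8  15.1] 214.6
-150 353 [-13.9  15.5] 214.7
-140 363 [-13.9  15.3] 214.7
-130 363 [-14.   14.8] 214.6
-120 407 [-14.   15.5] 214.7
-110 405 [-14.1  14.9] 214.8
-100 420 [-14.1  15.6] 214.7
-90 418 [-14.2  15. ] 214.8
-80 461 [-14.2  15.6] 214.8
-70 458 [-13.5  15.1] 214.8
-60 465 [-13.5  15.5] 214.8
-50 491 [-13.6  15.1] 214.9
-40 515 [-13.6  15.6] 214.9
-30 535 [-13.7  15. ] 214.9
-20 298 [-13.7  15.7] 214.8
plate 0
```

View pics/fin.png

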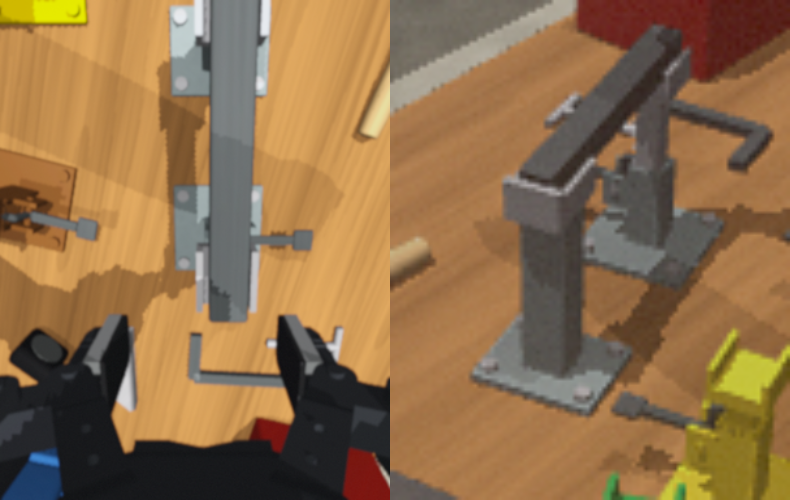

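The tube lies level in both cradles (top at 214.5–214.9 mm). One near look at the end-plate gap: I'll place the camera over the rest.

```bash
python3 -m jog '[[0.3,-0.5,1.6,0,0,0,0],[0.3,-0.9,3.2,0,0,0,0],[0.3,-0.9,4.6,0,0,0,0],[0.3,-0.9,5.4,0,0,0,0],[0.3,-0.9,5.4,0,0,0,0]]'
python3 - <<'E'
from h import *
a=np.radians(14.9);ex=np.array([np.cos(a),np.sin(a)]);ey=np.array([-ex[1],ex[0]])
pic,P=cloud('wrist')
D=P[...,:2]-np.array([.5547,.0583]);l=np.concatenate([D@np.c_[ex,ey],P[...,2:]],-1)*1000
m=(abs(l[...,0])<12)&(abs(l[...,1]-30)<14)
k=l[m];
for y in np.arange(18,44,1.5):
    q=k[(k[:,1]>=y)&(k[:,1]<y+1.5)]
    print(y,len(q),np.percentile(q[:,2],[5,50,95]).round(1) if len(q) else '')
r,c=np.where(m);r0,r1,c0,c1=max(r.min()-25,0),r.max()+25,c.min()-40,c.max()+40
save(cv2.resize(pic[r0:r1,c0:c1],None,fx=6,fy=6,interpolation=cv2.INTER_NEAREST)[:600,:800],'gap.png')
E
```

```text
time: 18.6
ee_pos: [0.5576, 0.0251, 0.3134]
tcp_rot: [-89.9, -0.0, 15.2]
wrist_force: [0.4, -0.4, 0.1]
opening: 0.0592
18.0 54 [214.  214.9 215.8]
19.5 53 [213.8 215.  216.3]
21.0 41 [214.  214.9 216.1]
22.5 40 [214.1 215.1 216. ]
24.0 54 [213.6 214.8 216. ]
25.5 54 [213.6 214.9 216. ]
27.0 36 [213.4 214.7 215.6]
28.5 45 [213.4 214.5 215.8]
30.0 54 [205.8 209.8 213.8]
31.5 54 [205.7 206.7 208.2]
33.0 54 [205.8 206.9 207.9]
34.5 39 [206.1 206.8 208.1]
36.0 47 [  9.7 206.9 208.2]
37.5 67 [  9.1 186.9 207.6]
39.0 18 [ 8.8  9.7 11.6]
40.5 17 [ 8.   9.4 10.2]
42.0 18 [ 8.7  9.8 11.3]
43.5 0
```

View pics/gap.png

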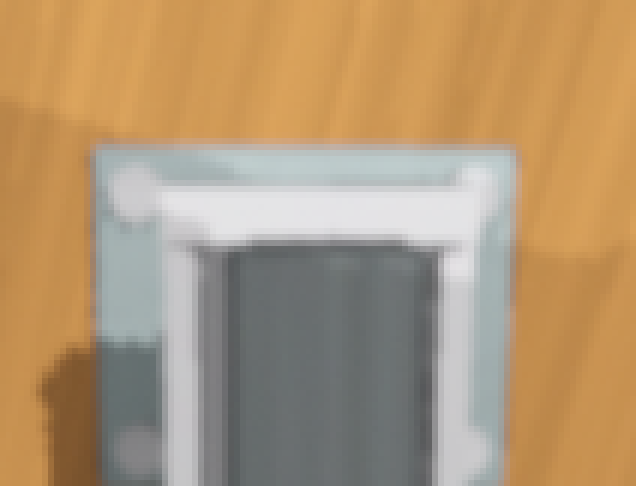

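The tube end at crop (335,243) butts against the end plate with no visible gap, and the height profile runs straight from tube top to plate top at y = 30 mm. Handing in.

```bash
python3 -c "
from workcell import bot
print(bot.job_done(), bot.get_obs()['time'])"
```

```text
the job is handed in; nothing more can be done
the job is handed in; nothing more can be done
```

The job is done and handed in at about 19 s. The stand's column is up two clicks, from 28 to 56 mm, and the longer tube lies in both cradles with its end against the rest's end plate.

- **Stand:** I lifted the column a few millimetres past the second click, lowered it onto its pawl and let go. Its cradle floor then measured 184.6 mm, against 184.8 mm for the rest.
- **Tube:** I pushed it gently (about 16 N) until its end met the end plate, within 1 mm of where I expected, then eased off and set it down. The push dropped to about 7 N before I released the grip.
- **Last checks:** The tube's top measured 214.5 mm at the stand end and 214.9 mm at the rest, so it is level. The close view and the depth readings showed no gap at the end plate.
- **Other loose things:** I never reached for the offcut, the look-alikes or the other loose things. I did not measure their positions again at the end.
- **Oddities:** No check failed. The gripper's opening read 2 to 4 mm less than the true width of whatever it held, which I took as reading error.

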